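# Turn the mirrored brackets in the V rack

### The job

Four identical flat L brackets stand on their feet in the V-shaped rack, leaning to one side or the other, and the upper face of each is to be marked. Where the upper face shows a mirrored L (seen squarely with the foot at the bottom, the foot points left from the leg instead of right), tip that bracket over onto the opposite slope, so that in the end all four lean in the trough, on their feet, with a true L on top. Do not tip the brackets that are already right.

Things in the scene. Friction and masses are not known exactly. Their poses are not given: they have to be found in the camera images.
- rack: fixed V trough of bent dark steel sheet on grey saddles, 380 mm long, 100 mm deep, 44 mm high. Origin: on the bench under the middle of the groove; y along the groove, x across, z up. Slopes rise at 45 degrees from the groove (10 mm above the bench) to edges 44 mm above the bench, 34 mm either side of the groove. Four brackets stand in it about 95 mm apart, centre to centre, in any order
- bracket_1: flat steel L bracket, 8 mm thick, leg 92 x 24 mm, foot 60 mm long with the leg's width, 28 mm high. Origin: mid-thickness, middle of the foot's length, 4 mm above its bottom edge. y: up the leg, leaning to the slope it lies on; x: the way the foot points; leg centreline at x = -18 mm, its top at y = +88 mm. z: out of the face that reads as a true L (up if right, down if mirrored)
- bracket_2: loose flat steel L bracket, 0.12 kg, same part and same axes as bracket_1 (origin at the foot, y up the leg, z out of the true-L face). Leaning, its leg passes the slope's edge; its underside there can be pushed from outside, inward and upward along the arc of the leg's top about the groove (a level push may bind); past upright (102 mm high) it falls onto the other slope by itself
- bracket_3: loose flat steel L bracket, same part and same axes as bracket_1 (origin at the foot, y up the leg, x the way the foot points, z out of the face that reads as a true L)
- bracket_4: loose flat steel L bracket, same part and same axes as bracket_1 (origin at the foot, y up the leg, x the way the foot points, z out of the face that reads as a true L)
- bracket_1_top (a point): middle of the top end of bracket_1's leg, mid-thickness; axes as bracket_1. While the bracket leans it is about 75 mm above the bench and 65 mm from the groove line, out past the slope's edge
- bracket_2_top (a point): middle of the top end of bracket_2's leg, mid-thickness; axes as bracket_2. While the bracket leans it is about 75 mm above the bench and 65 mm from the groove line, out past the slope's edge
- bracket_3_top (a point): middle of the top end of bracket_3's leg, mid-thickness; axes as bracket_3. While the bracket leans it is about 75 mm above the bench and 65 mm from the groove line, out past the slope's edge
- bracket_4_top (a point): middle of the top end of bracket_4's leg, mid-thickness; axes as bracket_4. While the bracket leans it is about 75 mm above the bench and 65 mm from the groove line, out past the slope's edge
Things that resemble listed ones, but are neither listed nor needed, are in the scene too. Leave any blue look-alike of the bracket_1 alone.

How it is judged:
By the outcome, as a careful person would: the job done as asked, in the order asked, and still so for the second after the job is handed in, with the robot touching nothing.
It also fails if it takes over 43 s, if anything falls off the work surface, if the arm or the gripper's body presses on something with over 40 N, if the wrist force passes 120 N, or if a joint passes its speed limit or range.

### The arm

A 7-joint arm with a two-finger parallel gripper is mounted at the origin on a cart in front of the work surface, level with it; the furniture and walls round the work are solid. World frame = base frame: x ahead of the robot, y to its left, z up, the work surface at z = 0. Lengths are in m, angles in rad, forces in N, time in s.
With the tool pointing down it reaches from about 0.4 to 0.85 m from the base axis. Payload 4.5 kg.
Tool frame: the origin (TCP) lies between the finger pads; the fingertips stand 19 mm ahead of it and the grasp point (between the pads) is the TCP (r.nose_length is the distance from the TCP to the fingertips, in m); z points along the fingers, x is the direction in which the jaws open and shut, and the axes are right-handed (so a half turn about z gives the same grasp; the last joint's range is limited). The gripper opens to 88 mm and grips with 3 to 60 N. Pads are 18 mm wide; open, the fingers measure 123 mm over their backs; the gripper's body (75 mm by 187 mm) begins 45 mm behind the grasp point.
Start: joints at [-1.195, 0.689, -0.195, 1.565, 0.157, 0.902, -0.215], TCP at [0.209, 0.589, 0.258] pointing down, gripper open.
Joint ranges: [-3.01, 3.01], [-0.46, 2.08], [-1.47, 1.51], [0.13, 2.56], [-1, 4.14], [0.04, 2.09], [-2.66, 2.66]. Speed limits (rad/s): [2.57, 2.57, 3.14, 3.14, 3.14, 3.14, 3.14].

### API

Orientations are given as a unit quaternion [x, y, z, w].
In Python, from plant import get_state, vision, r gives the robot as it stands.
- The arm moves only by the tool play_rows, never from a script. Its argument "deltas" is a list that holds one entry, the list of rows, each a list of 7 numbers: the gripper command: -1 is fully open, 1 is shut, values between are in proportion, then the shift along the tool's x, y, z normalised to -1 to 1, where 1 is 300 mm, then the turn, a rotation vector about the tool's x, y, z normalised to -1 to 1, where 1 is pi rad. A call has 1 to 5 rows; each row is the pose to reach, as a shift and turn from the pose measured when the call began, along the tool's axes at that moment, turning the shorter way round; what a row does not reach only later rows make up. A row lasts 1/8 s, in which the tool goes at most 62.5 mm and 10.7 degrees, less where a joint would pass 70% of its speed; a pose out of reach is approached as far as the arm can. A call with a number of a shift or a turn outside -1 to 1 is refused whole. A call with a gripper value outside its range is refused whole. The fingers move at their own pace and stop on an object; "force" is the grip in N (left out, the last holds). Time passes only in rows, so rows that repeat a pose let the fingers close. It gives the time, the measured TCP pose, the force and the opening at its end, in the units of the state.
- get_state(): the state, without advancing time (a new reading comes with each control period).
- vision.snapshot(name): name is "scene" or "top" or "wrist"; returns the picture (400x640x3 uint8, red, green, blue); there is no depth.
- vision.camera_model(name): a dict with "vfov" (degrees; the focal length in pixels is half the picture's height over the tangent of half this angle, whatever the lens; pixels are square), "cx", "cy" (the principal point, pixels), "k1" (the pictures are not rectified: a ray, as slopes to the right and down, at radius r is drawn at 1 + k1 r^2 times it, then the intrinsics apply), "world_to_cam" (4x4, takes a point from world to camera coordinates). Camera axes: x right, y up, looking along -z (the intrinsics and any distortion apply to the point x, -y, -z); pixel columns grow to the right and rows downward; lengths in m; the calibration is good to about 2 mm. A picture is of the moment at which its call begins: read the wrist's pose just before it. camera_model takes no time and is no camera call; for the wrist camera it gives the pose at the moment of the call.
- r.finish_job(): hands the job in, once; it reports no verdict.
The state is a dict: "clock": time; "q": joint angles; "qd": joint speeds; "joint_torque": joint torques, N m; "tool_pos": TCP position; "eef_rot": TCP orientation; "contact_force": force on the tool from outside, world axes, zero at the start; "moment": the same for the moment, N m; "opening": opening from 0.0 (shut) to 1.0 (fully open).
Only numpy, scipy, OpenCV 4.12 (cv2) and the standard library are available. Lean on these libraries where they do the work, as an engineer would, in place of code of your own. Each camera call takes 0.05 s, during which the arm holds its last target.

## Working session

There is one attempt and no reset: what is moved stays moved. The work goes in short steps, Python scripts to look and compute and a tool call to move; the robot and the scene stay as the last step left them, time stands still between calls to the robot, and variables do not carry over. Pictures are saved under pics/ and viewed, and the job is handed in when it is done.

Besides the shell and the picture viewer there is one more tool, called after ">>>" by a JSON object that holds its "op" and its "data". play_rows: Moves the arm, as the interface text tells. Scaled input: -1 to 1 covers 300 mm each way for a shift and pi rad each way for a turn. Its arguments: {"type":"object","properties":{"deltas":{"type":"array"},"force":{"type":"number"}},"required":["deltas"]}

```bash
mkdir -p pics; ls
python3 - <<'E'
from plant import get_state, vision, r
import cv2
s=get_state(); print(s['clock'],s['tool_pos'],s['eef_rot'],s['opening'],r.nose_length)
for n in ['scene','top']:
    im=vision.snapshot(n); cv2.imwrite(f'pics/{n}0.png',im[:,:,::-1])
    m=vision.camera_model(n); print(n,m)
E
```

```text
pics
0.0 [0.20930956 0.58827052 0.25690728] [ 8.17036068e-01  5.76585820e-01 -7.21915671e-04  5.78369448e-04] 0.9940968068235149 0.019
scene {'vfov': 50.338894491435475, 'cx': 318.6959697643924, 'cy': 202.95376689940588, 'k1': 0.017076299766204832, 'world_to_cam': array([[ 0.92830534,  0.37155026, -0.01412761, -0.50793334],
       [-0.30277894,  0.77744401,  0.55127645,  0.01976408],
       [ 0.21581034, -0.50747534,  0.83420302, -1.09960819],
       [ 0.        ,  0.        ,  0.        ,  1.        ]])}
top {'vfov': 57.01127216996859, 'cx': 317.456768714112, 'cy': 205.34038835986132, 'k1': -0.06403137035305974, 'world_to_cam': array([[-0.02687731, -0.99945963,  0.01892222,  0.1120892 ],
       [ 0.98457093, -0.02319324,  0.17344211, -0.52497665],
       [-0.17290952,  0.02329192,  0.98466227, -0.85226353],
       [ 0.        ,  0.        ,  0.        ,  1.        ]])}
```

View pics/scene0.png

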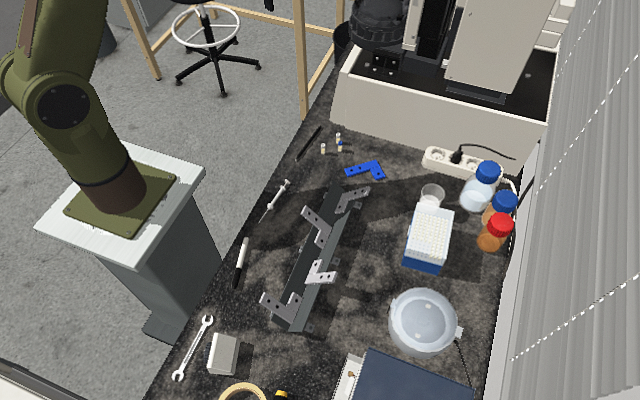

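View pics/top0.png

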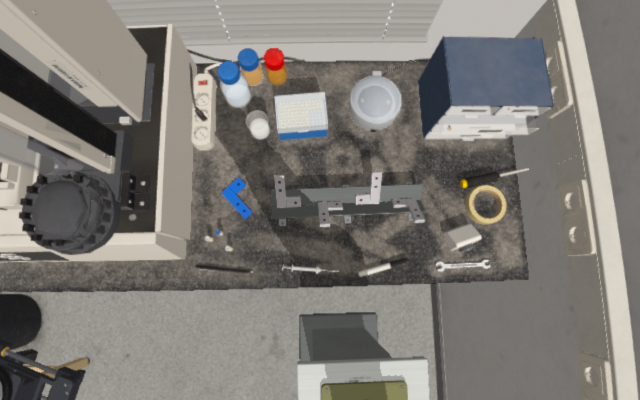

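```bash
cat > h.py <<'E'
import numpy as np, cv2
from plant import get_state, vision, r
def K(m):
    f=200/np.tan(np.radians(m['vfov']/2)); return f
def proj(m,P):
    P=np.atleast_2d(P); c=P@m['world_to_cam'][:3,:3].T+m['world_to_cam'][:3,3]
    s=np.c_[c[:,0]/-c[:,2],-c[:,1]/-c[:,2]]; s=s*(1+m['k1']*(s**2).sum(1,keepdims=True))
    return s*K(m)+[m['cx'],m['cy']]
def ray(m,uv):
    d=(np.array(uv,float)-[m['cx'],m['cy']])/K(m); s=d.copy()
    for _ in range(20): s=d/(1+m['k1']*(s**2).sum())
    R=m['world_to_cam'][:3,:3];t=m['world_to_cam'][:3,3]
    v=R.T@np.array([s[0],-s[1],-1]); return -R.T@t, v/np.linalg.norm(v)
def onz(m,uv,z):
    o,v=ray(m,uv); return o+v*(z-o[2])/v[2]
E
python3 - <<'E'
from h import *
t=cv2.imread('pics/top0.png'); s=cv2.imread('pics/scene0.png')
cv2.imwrite('pics/topz.png',cv2.resize(t[150:250,260:440],None,fx=4.4,fy=4.4,interpolation=cv2.INTER_CUBIC))
cv2.imwrite('pics/scenez.png',cv2.resize(s[170:340,240:400],None,fx=3.5,fy=3.5,interpolation=cv2.INTER_CUBIC))
m=vision.camera_model('top'); print(proj(m,[[.209,.588,.257]]))
for p in [(275,195),(424,194),(275,216),(424,216)]: print(p,onz(m,p,0.044))
E
```

```text
[[ 49.76060424 367.33823793]]
(275, 195) [0.55591049 0.20198341 0.044     ]
(424, 194) [ 0.55009342 -0.16607075  0.044     ]
(275, 216) [0.50398992 0.20234251 0.044     ]
(424, 216) [ 0.49508647 -0.16179226  0.044     ]
```

View pics/topz.png

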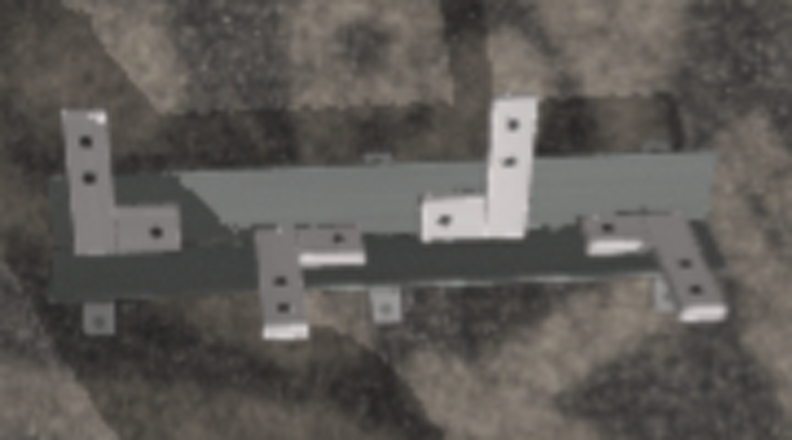

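View pics/scenez.png

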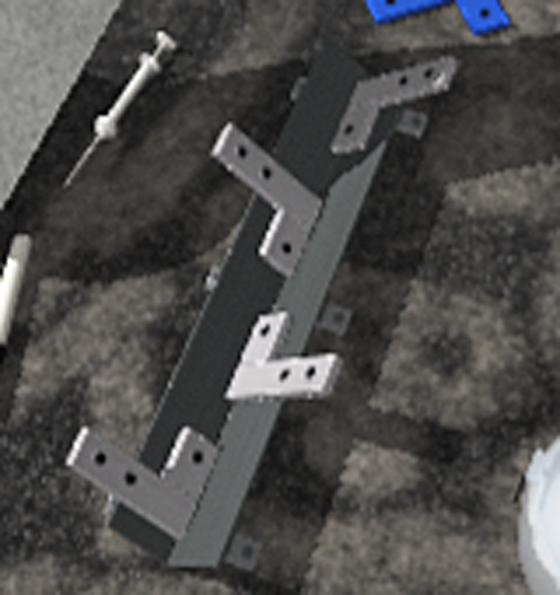

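Run:
```python
from h import *
m=vision.camera_model('top')
f=lambda p:(p[0]/4.4+260-.4,p[1]/4.4+150-.4)
for n,p,z in [('farL',(180,172),.044),('farR',(713,153),.044),('nearL',(52,300),.044),('nearR',(715,270),.044),
 ('endR far',(715,153),.044),('endL near',(50,300),.044),
 ('B top upper edge L',(262,325),.075),('B top upper edge R',(306,322),.075),('C L',(495,97),.078),('C R',(537,97),.078),('A',(62,110),.078),('A',(106,108),.078),('D',(680,306),.078),('D',(725,302),.078),('Bfoot end',(363,228),.04),('Cfoot end',(421,198),.04)]: print(n,onz(m,f(p),z).round(4))
w=vision.camera_model('scene')
g=lambda p:(p[0]/3.5+240-.4,p[1]/3.5+170-.4)
def tri(a,b):
    o1,v1=ray(m,f(a));o2,v2=ray(w,g(b)); A=np.c_[v1,-v2]; s=np.linalg.lstsq(A,o2-o1,rcond=None)[0]
    return ((o1+s[0]*v1+o2+s[1]*v2)/2).round(4), np.linalg.norm(o1+s[0]*v1-o2-s[1]*v2).round(4)
print('B holes',tri((280,281),(266,173)),tri((283,308),(242,151)),tri((338,238),(286,247)))
print('C holes',tri((509,161),(285,375)),tri((513,124),(310,372)),tri((445,219),(265,330)))
```

```text
farL [0.5703 0.1393 0.044 ]
farR [ 0.5747 -0.1621  0.044 ]
nearL [0.4998 0.211  0.044 ]
nearR [ 0.5077 -0.158   0.044 ]
endR far [ 0.5746 -0.1632  0.044 ]
endL near [0.4999 0.2121 0.044 ]
B top upper edge L [0.4793 0.0967 0.075 ]
B top upper edge R [0.4804 0.0733 0.075 ]
C L [ 0.6006 -0.0334  0.078 ]
C R [ 0.6002 -0.0565  0.078 ]
A [0.5984 0.2016 0.078 ]
A [0.599  0.1779 0.078 ]
D [ 0.4835 -0.1269  0.078 ]
D [ 0.485  -0.1515  0.078 ]
Bfoot end [0.5368 0.0379 0.04  ]
Cfoot end [0.5532 0.0046 0.04  ]
B holes (array([0.506 , 0.0856, 0.0535]), np.float64(0.0)) (array([0.489 , 0.0854, 0.0713]), np.float64(0.0008)) (array([0.5336, 0.0512, 0.0285]), np.float64(0.0001))
C holes (array([ 0.5706, -0.0437,  0.053 ]), np.float64(0.0004)) (array([ 0.587 , -0.0437,  0.0713]), np.float64(0.0001)) (array([ 0.5432, -0.0098,  0.0288]), np.float64(0.0004))
```

```bash
cat >> h.py <<'E'
from scipy.spatial.transform import Rotation as Ro
def tri2(a,b):
    m=vision.camera_model('top');w=vision.camera_model('scene')
    o1,v1=ray(m,a);o2,v2=ray(w,b); A=np.c_[v1,-v2]; s=np.linalg.lstsq(A,o2-o1,rcond=None)[0]
    return ((o1+s[0]*v1+o2+s[1]*v2)/2).round(4), np.linalg.norm(o1+s[0]*v1-o2-s[1]*v2).round(4)
def tgt(tilt):   # tool z=(sin tilt,0,-cos tilt), jaw x along +y
    t=np.radians(tilt); z=np.array([np.sin(t),0,-np.cos(t)]); x=np.array([0,1.,0]); y=np.cross(z,x)
    return Ro.from_matrix(np.c_[x,y,z])
def rows(targets):  # list of (pos,tilt)
    s=get_state(); R0=Ro.from_quat(s['eef_rot']); p0=np.array(s['tool_pos'])
    print('t',s['clock'],'p',p0.round(4),'F',np.round(s['contact_force'],1))
    for p,tl in targets:
        d=R0.inv().apply(np.array(p)-p0)/.3; w=(R0.inv()*tgt(tl)).as_rotvec()/np.pi
        print(d.round(3).tolist(),w.round(3).tolist(), 'mm',(np.linalg.norm(d)*300).round(), 'deg',(np.linalg.norm(w)*180).round(1))
E
python3 - <<'E'
from h import *
print('bowl ctr',tri2((375,100),(423,318)),tri2((373,128),(388,312)))
s=cv2.imread('pics/scene0.png'); t=cv2.imread('pics/top0.png')
a=cv2.resize(s[170:370,350:510],None,fx=2.5,fy=2.5); b=cv2.resize(t[60:220,230:420],None,fx=2,fy=2)
c=np.zeros((520,790,3),np.uint8); c[:500,:400]=a; c[:320,405:785]=b; cv2.imwrite('pics/bowl.png',c)
rows([((.44,.085,.26),30),((.40,.085,.12),30)])
E
```

```text
bowl ctr (array([ 0.7936, -0.0545,  0.061 ]), np.float64(0.0003)) (array([ 0.7287, -0.0532,  0.0267]), np.float64(0.0065))
t 0.1 p [0.2093 0.5883 0.257 ] F [ 0.4 -0.4  0.4]
[-1.323, 1.287, -0.008] [-0.165, 0.029, -0.106] mm 554.0 deg 35.7
[-1.367, 1.161, 0.459] [-0.165, 0.029, -0.106] mm 555.0 deg 35.7
```

View pics/bowl.png

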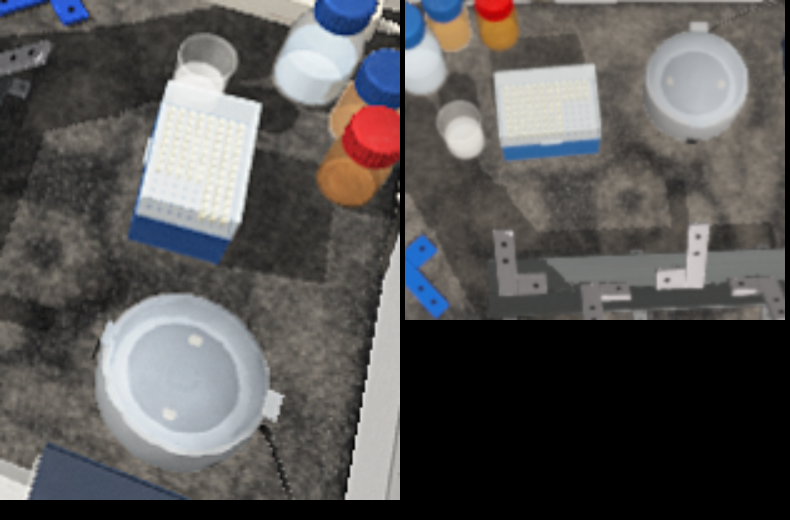

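Run:
```python
from h import *
rows([((.29,.31,.25),30)])
```

```text
t 0.1 p [0.2093 0.5883 0.257 ] F [ 0.4 -0.4  0.4]
[-0.784, 0.564, 0.025] [-0.165, 0.029, -0.106] mm 290.0 deg 35.7
```

>>> {"op": "play_rows", "data": {"deltas": [[[1,-0.78,0.56,0.02,-0.165,0.029,-0.106],[1,-0.78,0.56,0.02,-0.165,0.029,-0.106],[1,-0.78,0.56,0.02,-0.165,0.029,-0.106],[1,-0.78,0.56,0.02,-0.165,0.029,-0.106],[1,-0.78,0.56,0.02,-0.165,0.029,-0.106]]], "force": 20}}

```text
clock: 0.72
tool_pos: [0.2886, 0.3255, 0.2524]
eef_rot: [0.682, 0.683, 0.187, 0.184]
contact_force: [2.0, 1.9, 0.1]
opening: 0.461
```

Run:
```python
from h import *
rows([((.41,.085,.16),30),((.43,.085,.085),30)])
```

```text
t 0.725 p [0.2886 0.3255 0.2524] F [2.  1.9 0.1]
[-0.804, 0.193, 0.467] [0.003, -0.001, 0.0] mm 285.0 deg 0.5
[-0.805, 0.123, 0.717] [0.003, -0.001, 0.0] mm 325.0 deg 0.5
```

>>> {"op": "play_rows", "data": {"deltas": [[[1,-0.8,0.19,0.47,0.003,0,0],[1,-0.8,0.19,0.47,0.003,0,0],[1,-0.8,0.19,0.47,0.003,0,0],[1,-0.8,0.19,0.47,0.003,0,0],[1,-0.8,0.19,0.47,0.003,0,0]]]}}

```text
clock: 1.35
tool_pos: [0.3354, 0.235, 0.1687]
eef_rot: [0.653, 0.712, 0.128, 0.225]
contact_force: [0.4, -0.4, -0.3]
opening: 0.006
```

Run:
```python
from h import *
rows([((.44,.085,.0735),30)])
```

```text
t 1.35 p [0.3354 0.235  0.1687] F [ 0.4 -0.4 -0.3]
[-0.461, 0.096, 0.501] [-0.006, 0.036, 0.037] mm 206.0 deg 9.3
```

Run:
```python
from h import *
print(get_state()['q'])
rows([((.41,.085,.14),30)])
```

```text
[-0.74898507  0.73933576 -0.60493     2.53549413  1.67642049  0.91860176
 -1.24589212]
t 1.35 p [0.3354 0.235  0.1687] F [ 0.4 -0.4 -0.3]
[-0.49, 0.114, 0.26] [-0.006, 0.036, 0.037] mm 170.0 deg 9.3
```

Run:
```python
from h import *
rows([((.44,.085,.14),15)])
```

```text
t 1.35 p [0.3354 0.235  0.1687] F [ 0.4 -0.4 -0.3]
[-0.495, 0.201, 0.309] [0.078, 0.04, 0.032] mm 185.0 deg 16.8
```

>>> {"op": "play_rows", "data": {"deltas": [[[1,-0.495,0.2,0.31,0.078,0.04,0.032],[1,-0.495,0.2,0.31,0.078,0.04,0.032],[1,-0.495,0.2,0.31,0.078,0.04,0.032],[1,-0.495,0.2,0.31,0.078,0.04,0.032]]]}}

```text
clock: 1.85
tool_pos: [0.4416, 0.08, 0.1392]
eef_rot: [0.704, 0.698, 0.091, 0.093]
contact_force: [0.4, 0.5, 0.5]
opening: 0.008
```

Run:
```python
from h import *
print(get_state()['q'])
rows([((.437,.085,.074),20),((.437,.085,.074),30)])
```

```text
[-0.06653442  0.71248477 -0.44866707  2.40925437  1.99382418  0.42754265
 -0.79830083]
t 1.85 p [0.4416 0.08   0.1392] F [0.4 0.5 0.5]
[0.017, -0.071, 0.206] [-0.028, 0.002, -0.002] mm 66.0 deg 5.1
[0.017, -0.071, 0.206] [-0.084, 0.002, -0.002] mm 66.0 deg 15.0
```

>>> {"op": "play_rows", "data": {"deltas": [[[1,0.017,-0.035,0.1,-0.014,0.002,-0.002],[1,0.017,-0.071,0.206,-0.028,0.002,-0.002],[1,0.017,-0.071,0.206,-0.028,0.002,-0.002]]]}}

```text
clock: 2.22
tool_pos: [0.4344, 0.0848, 0.0706]
eef_rot: [0.697, 0.697, 0.12, 0.119]
contact_force: [-1.0, 0.9, -0.5]
opening: -0.0
```

Run:
```python
from h import *
print(get_state()['q'])
t=np.radians(20);d=np.array([np.sin(t),-np.cos(t)]);n=np.array([np.cos(t),np.sin(t)])
c0=np.array([.469,.072]);G=np.array([.537,.010])
L=[]
for phi in [45,52,60,67,75,82,90,97,103]:
    a=np.radians(phi); c=G+.092*np.array([-np.cos(a),np.sin(a)])+.004*np.array([-np.sin(a),-np.cos(a)])
    p=c-.006*d-.009*n; L.append(((p[0],.085,p[1]),20)); print(phi,p.round(4))
rows(L)
im=vision.snapshot('scene'); cv2.imwrite('pics/s1.png',cv2.resize(im[150:350,200:420,::-1],None,fx=3,fy=3))
```

```text
[-0.01806623  0.9713051  -0.6338066   2.52206928  2.26777255  0.85028215
 -1.10841908]
45 [0.4586 0.0748]
52 [0.4667 0.0826]
60 [0.477  0.0902]
67 [0.4869 0.0957]
75 [0.4988 0.1004]
82 [0.5097 0.1031]
90 [0.5225 0.1046]
97 [0.5337 0.1044]
103 [0.5433 0.1031]
t 2.225 p [0.4344 0.0848 0.0706] F [-1.   0.9 -0.5]
[0.001, 0.081, 0.014] [-0.003, -0.0, -0.0] mm 25.0 deg 0.6
[0.001, 0.115, -0.002] [-0.003, -0.0, -0.0] mm 35.0 deg 0.6
[0.001, 0.156, -0.014] [-0.003, -0.0, -0.0] mm 47.0 deg 0.6
[0.001, 0.193, -0.021] [-0.003, -0.0, -0.0] mm 58.0 deg 0.6
[0.001, 0.236, -0.022] [-0.003, -0.0, -0.0] mm 71.0 deg 0.6
[0.001, 0.273, -0.019] [-0.003, -0.0, -0.0] mm 82.0 deg 0.6
[0.001, 0.315, -0.009] [-0.003, -0.0, -0.0] mm 94.0 deg 0.6
[0.001, 0.35, 0.004] [-0.003, -0.0, -0.0] mm 105.0 deg 0.6
[0.001, 0.379, 0.019] [-0.003, -0.0, -0.0] mm 114.0 deg 0.6
```

View pics/s1.png

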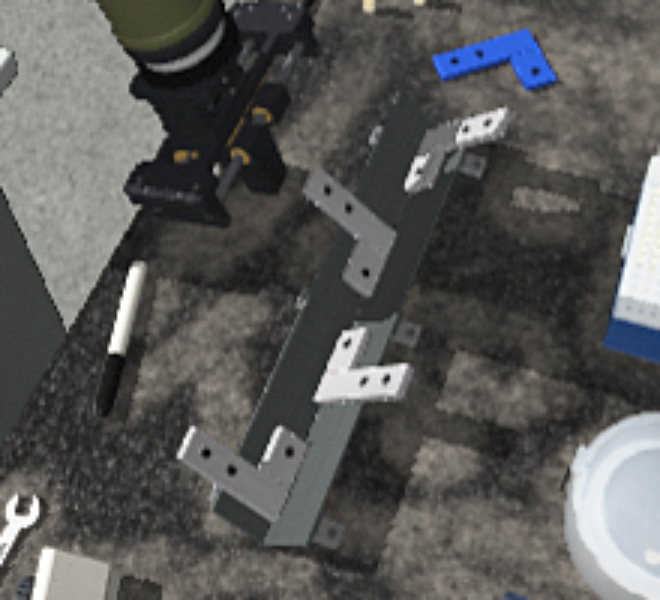

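The closed fingers stand just outside B's leg, whose end is at about (315,185) in the crop, and nothing has moved. I'll push along the arc.

>>> {"op": "play_rows", "data": {"deltas": [[[1,0.001,0.05,0.012,-0.003,0,0],[1,0.001,0.081,0.014,-0.003,0,0],[1,0.001,0.1,0.005,-0.003,0,0],[1,0.001,0.13,-0.007,-0.003,0,0],[1,0.001,0.156,-0.014,-0.003,0,0]]]}}

```text
clock: 2.9
tool_pos: [0.4788, 0.0854, 0.0937]
eef_rot: [0.696, 0.696, 0.125, 0.124]
contact_force: [-0.0, 0.2, -0.1]
opening: 0.004
```

Run:
```python
from h import *
L=[((.4869,.085,.0957),20),((.4988,.085,.1004),20),((.5097,.085,.1031),20),((.5225,.085,.1046),20),((.5337,.085,.1044),20)]
rows(L)
im=vision.snapshot('scene'); cv2.imwrite('pics/s2.png',cv2.resize(im[150:350,200:420,::-1],None,fx=3,fy=3))
```

```text
t 2.9 p [0.4788 0.0854 0.0937] F [-0.   0.2 -0.1]
[-0.001, 0.027, 0.003] [0.002, -0.0, -0.0] mm 8.0 deg 0.3
[-0.001, 0.07, 0.002] [0.002, -0.0, -0.0] mm 21.0 deg 0.3
[-0.001, 0.107, 0.006] [0.002, -0.0, -0.0] mm 32.0 deg 0.3
[-0.001, 0.149, 0.017] [0.002, -0.0, -0.0] mm 45.0 deg 0.3
[-0.001, 0.184, 0.03] [0.002, -0.0, -0.0] mm 56.0 deg 0.3
```

View pics/s2.png

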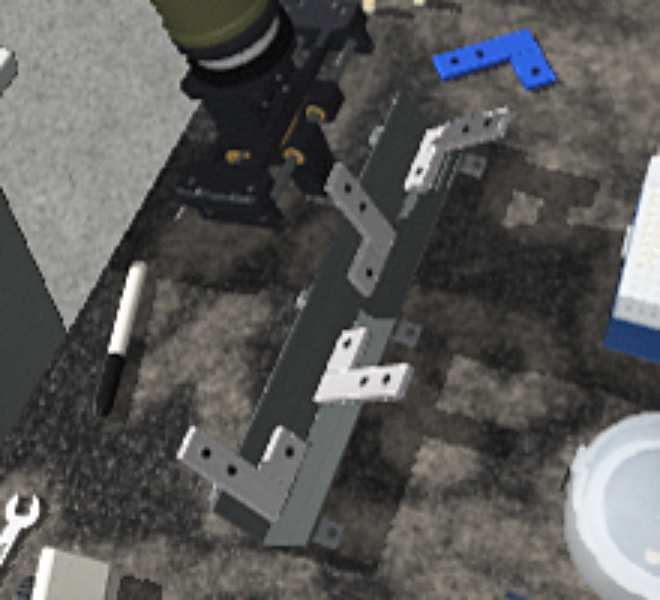

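B is rising with the fingers, and its leg end is now at about (340,175). I'll continue.

>>> {"op": "play_rows", "data": {"deltas": [[[1,-0.001,0.027,0.003,0.002,0,0],[1,-0.001,0.06,0.002,0.002,0,0],[1,-0.001,0.095,0.005,0.002,0,0],[1,-0.001,0.13,0.013,0.002,0,0],[1,-0.001,0.165,0.023,0.002,0,0]]]}}

```text
clock: 3.58
tool_pos: [0.5297, 0.0851, 0.1051]
eef_rot: [0.696, 0.696, 0.124, 0.123]
contact_force: [-0.2, -0.2, -0.1]
opening: 0.007
```

Run:
```python
from h import *
rows([((.5337,.085,.1044),20),((.545,.085,.103),20),((.555,.085,.101),20)])
im=vision.snapshot('scene'); cv2.imwrite('pics/s3.png',cv2.resize(im[150:350,200:420,::-1],None,fx=3,fy=3))
```

```text
t 3.575 p [0.5297 0.0851 0.1051] F [-0.2 -0.2 -0.1]
[-0.0, 0.012, 0.007] [0.0, -0.0, -0.0] mm 4.0 deg 0.1
[-0.0, 0.046, 0.024] [0.0, -0.0, -0.0] mm 15.0 deg 0.1
[-0.0, 0.075, 0.042] [0.0, -0.0, -0.0] mm 26.0 deg 0.1
```

View pics/s3.png

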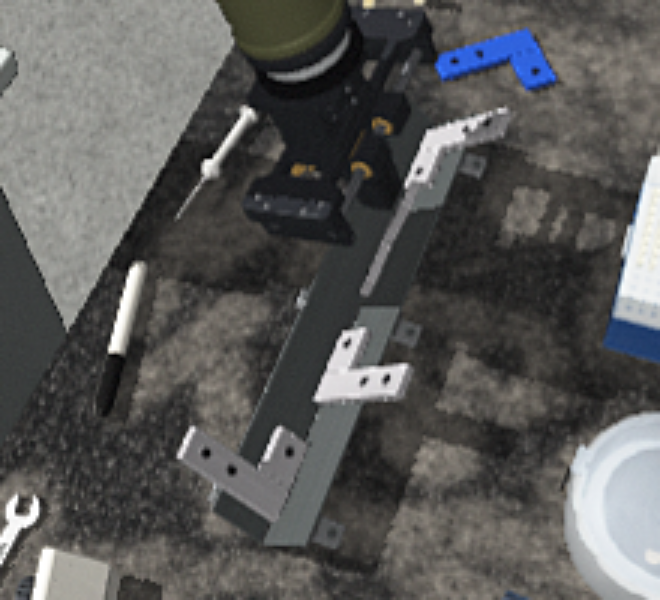

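>>> {"op": "play_rows", "data": {"deltas": [[[1,0,0.03,0.015,0,0,0],[1,0,0.06,0.03,0,0,0],[1,0,0.08,0.04,0,0,0],[1,0,0.03,-0.06,0,0,0],[1,0,0.0,-0.2,0,0,0]]]}}

```text
clock: 4.25
tool_pos: [0.5097, 0.0849, 0.1612]
eef_rot: [0.697, 0.696, 0.124, 0.123]
contact_force: [0.2, 0.7, -0.3]
opening: 0.002
```

Run:
```python
from h import *
rows([((.56,.02,.22),-5),((.63,-.045,.22),-20)])
im=vision.snapshot('scene'); cv2.imwrite('pics/s4.png',cv2.resize(im[150:350,200:420,::-1],None,fx=3,fy=3))
```

```text
t 4.25 p [0.5097 0.0849 0.1612] F [ 0.2  0.7 -0.3]
[-0.216, 0.225, -0.127] [0.139, -0.0, -0.001] mm 101.0 deg 25.1
[-0.432, 0.445, -0.047] [0.223, -0.0, -0.001] mm 187.0 deg 40.1
```

View pics/s4.png

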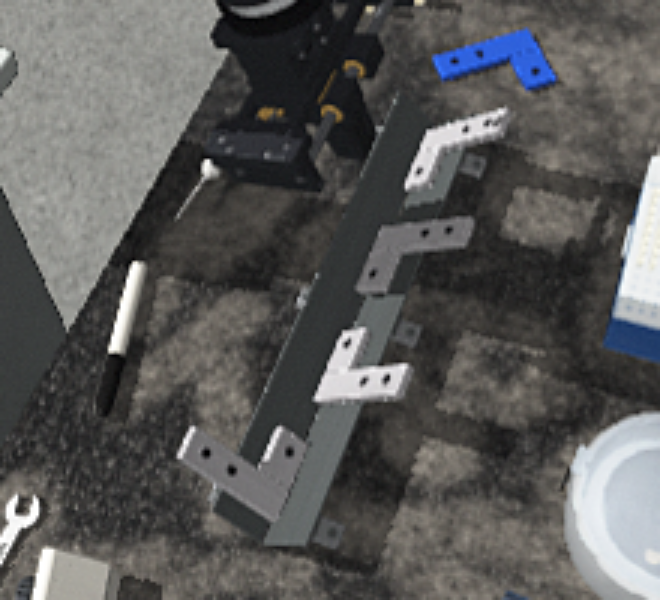

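B has tipped over to the far slope: it runs from (375,280) to (470,230) in the crop and has the same shape as A, so it's a true L. Next is C.

>>> {"op": "play_rows", "data": {"deltas": [[[1,-0.1,0.11,-0.07,0.055,0,0],[1,-0.216,0.225,-0.127,0.11,0,0],[1,-0.36,0.37,-0.09,0.17,0,0],[1,-0.43,0.48,-0.05,0.223,0,0],[1,-0.43,0.48,-0.05,0.223,0,0]]]}}

```text
clock: 4.92
tool_pos: [0.6063, -0.0209, 0.2052]
eef_rot: [0.717, 0.689, -0.007, 0.103]
contact_force: [1.6, -0.7, -0.1]
opening: 0.009
```

Run:
```python
from h import *
print(get_state()['q'])
rows([((.648,-.045,.14),-25),((.644,-.045,.075),-25)])
```

```text
[ 0.16177718  0.72719353 -0.49907931  1.79565895  0.7953958   0.74676984
  0.70631983]
t 4.925 p [ 0.6063 -0.0209  0.2052] F [ 1.6 -0.7 -0.1]
[-0.039, 0.11, 0.244] [0.182, 0.046, -0.024] mm 81.0 deg 34.1
[-0.007, 0.066, 0.454] [0.182, 0.046, -0.024] mm 138.0 deg 34.1
```

Run:
```python
from h import *
rows([((.655,-.045,.18),-22)])
```

```text
t 4.925 p [ 0.6063 -0.0209  0.2052] F [ 1.6 -0.7 -0.1]
[-0.058, 0.151, 0.116] [0.165, 0.047, -0.022] mm 60.0 deg 31.2
```

>>> {"op": "play_rows", "data": {"deltas": [[[1,-0.058,0.15,0.115,0.165,0.047,-0.022],[1,-0.058,0.15,0.115,0.165,0.047,-0.022],[1,-0.058,0.15,0.115,0.165,0.047,-0.022],[1,-0.058,0.15,0.115,0.165,0.047,-0.022],[1,-0.058,0.15,0.115,0.165,0.047,-0.022]]]}}

```text
clock: 5.55
tool_pos: [0.6541, -0.044, 0.1799]
eef_rot: [0.694, 0.694, -0.134, -0.134]
contact_force: [0.5, 0.7, 0.6]
opening: 0.009
```

Run:
```python
from h import *
print(get_state()['q'])
rows([((.646,-.045,.12),-22),((.643,-.045,.075),-22)])
```

```text
[ 0.23608289  1.06006979 -0.61589024  1.10520527  0.45327604  1.49934163
  1.2372208 ]
t 5.55 p [ 0.6541 -0.044   0.1799] F [0.5 0.7 0.6]
[-0.003, 0.049, 0.195] [0.001, 0.0, 0.0] mm 60.0 deg 0.2
[-0.003, 0.096, 0.338] [0.001, 0.0, 0.0] mm 106.0 deg 0.2
```

>>> {"op": "play_rows", "data": {"deltas": [[[1,-0.003,0.05,0.195,0,0,0],[1,-0.003,0.096,0.338,0,0,0],[1,-0.003,0.096,0.338,0,0,0],[1,-0.003,0.096,0.338,0,0,0]]]}}

```text
clock: 6.05
tool_pos: [0.6441, -0.0442, 0.0779]
eef_rot: [0.694, 0.695, -0.132, -0.133]
contact_force: [-0.5, 0.4, 0.1]
opening: 0.007
```

Run:
```python
from h import *
t=np.radians(22);d=np.array([-np.sin(t),-np.cos(t)]);n=np.array([-np.cos(t),np.sin(t)])
G=np.array([.539,.010])
L=[]
for phi in [40,45,52,60,67,75,82,90,97,103]:
    a=np.radians(phi); c=G+.092*np.array([np.cos(a),np.sin(a)])+.004*np.array([np.sin(a),-np.cos(a)])
    p=c-.006*d-.009*n; L.append(((p[0],-.045,p[1]),-22)); print(phi,p.round(4))
rows(L)
im=vision.snapshot('scene'); cv2.imwrite('pics/s5.png',cv2.resize(im[150:350,200:420,::-1],None,fx=3,fy=3))
im=vision.snapshot('top'); cv2.imwrite('pics/t5.png',cv2.resize(im[150:250,260:440,::-1],None,fx=4,fy=4))
```

```text
40 [0.6226 0.0683]
45 [0.6175 0.0744]
52 [0.6094 0.0822]
60 [0.5991 0.0899]
67 [0.5892 0.0953]
75 [0.5773 0.1   ]
82 [0.5664 0.1027]
90 [0.5536 0.1042]
97 [0.5424 0.104 ]
103 [0.5328 0.1027]
t 6.05 p [ 0.6441 -0.0442  0.0779] F [-0.5  0.4  0.1]
[-0.003, -0.055, 0.056] [0.002, 0.0, 0.0] mm 24.0 deg 0.4
[-0.003, -0.078, 0.044] [0.002, 0.0, 0.0] mm 27.0 deg 0.4
[-0.003, -0.113, 0.029] [0.002, 0.0, 0.0] mm 35.0 deg 0.4
[-0.003, -0.154, 0.018] [0.002, 0.0, 0.0] mm 47.0 deg 0.4
[-0.003, -0.192, 0.013] [0.002, 0.0, 0.0] mm 58.0 deg 0.4
[-0.003, -0.234, 0.014] [0.002, 0.0, 0.0] mm 70.0 deg 0.4
[-0.003, -0.271, 0.019] [0.002, 0.0, 0.0] mm 82.0 deg 0.4
[-0.002, -0.313, 0.03] [0.002, 0.0, 0.0] mm 94.0 deg 0.4
[-0.002, -0.347, 0.044] [0.002, 0.0, 0.0] mm 105.0 deg 0.4
[-0.002, -0.376, 0.06] [0.002, 0.0, 0.0] mm 114.0 deg 0.4
```

View pics/s5.png

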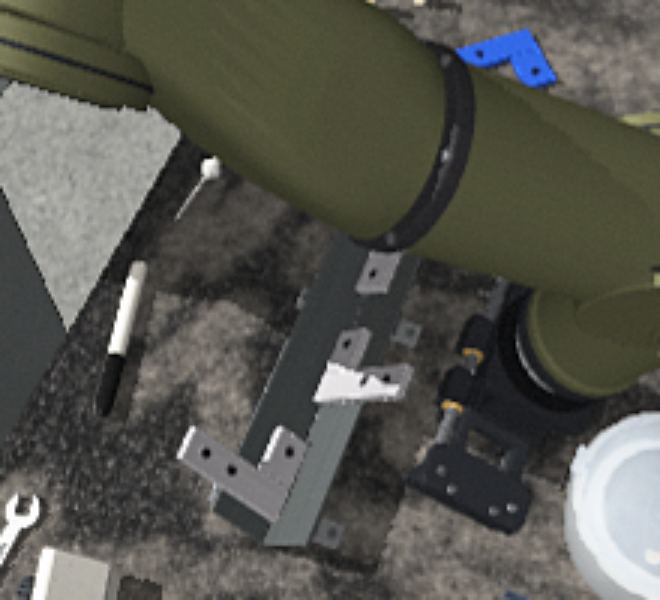

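View pics/t5.png

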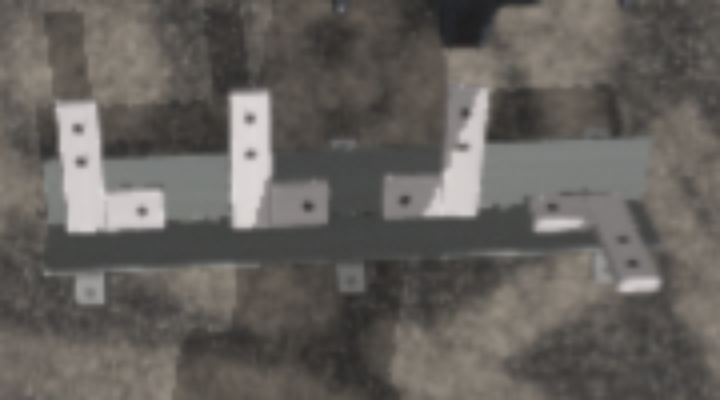

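The fingers are outside C's leg end, at about (450,400) in the scene crop and (470,30) in the top crop. I'll push along the arc.

>>> {"op": "play_rows", "data": {"deltas": [[[1,-0.003,-0.05,0.056,0.002,0,0],[1,-0.003,-0.078,0.044,0.002,0,0],[1,-0.003,-0.1,0.034,0.002,0,0],[1,-0.003,-0.128,0.024,0.002,0,0],[1,-0.003,-0.154,0.018,0.002,0,0]]]}}

```text
clock: 6.78
tool_pos: [0.6, -0.0451, 0.091]
eef_rot: [0.694, 0.694, -0.134, -0.134]
contact_force: [-0.1, 0.2, 0.6]
opening: 0.002
```

Run:
```python
from h import *
rows([((x,-.045,z),-22) for x,z in [(.5892,.0953),(.5773,.1),(.5664,.1027),(.5536,.1042),(.5424,.104),(.5328,.1027),(.525,.1)]])
im=vision.snapshot('scene'); cv2.imwrite('pics/s6.png',cv2.resize(im[150:350,200:420,::-1],None,fx=3,fy=3))
```

```text
t 6.775 p [ 0.6    -0.0451  0.091 ] F [-0.1  0.2  0.6]
[0.0, -0.039, -0.0] [0.001, -0.0, 0.0] mm 12.0 deg 0.2
[0.0, -0.082, 0.0] [0.001, -0.0, 0.0] mm 24.0 deg 0.2
[0.0, -0.119, 0.005] [0.001, -0.0, 0.0] mm 36.0 deg 0.2
[0.001, -0.16, 0.017] [0.001, -0.0, 0.0] mm 48.0 deg 0.2
[0.001, -0.194, 0.031] [0.001, -0.0, 0.0] mm 59.0 deg 0.2
[0.001, -0.223, 0.047] [0.001, -0.0, 0.0] mm 68.0 deg 0.2
[0.001, -0.243, 0.065] [0.001, -0.0, 0.0] mm 76.0 deg 0.2
```

View pics/s6.png

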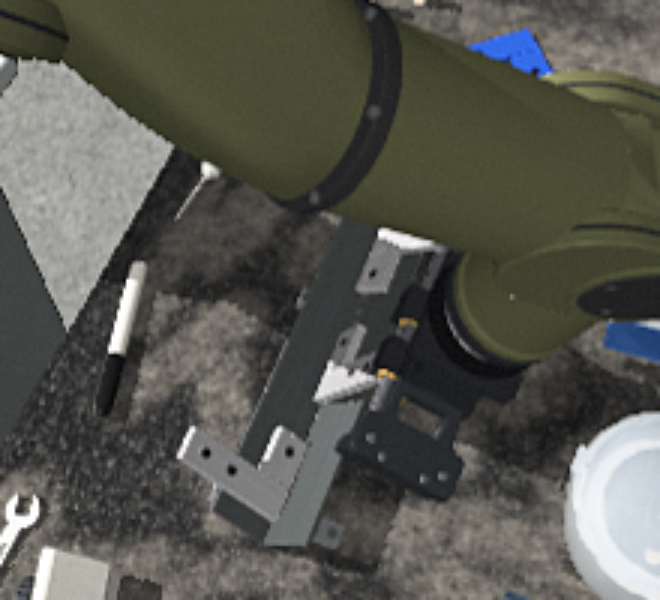

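>>> {"op": "play_rows", "data": {"deltas": [[[1,0,-0.03,0,0.001,0,0],[1,0,-0.065,0,0.001,0,0],[1,0,-0.095,0.002,0.001,0,0],[1,0,-0.13,0.008,0.001,0,0],[1,0.001,-0.16,0.017,0.001,0,0]]]}}

```text
clock: 7.45
tool_pos: [0.5519, -0.045, 0.1047]
eef_rot: [0.694, 0.694, -0.135, -0.135]
contact_force: [0.5, -0.1, 0.4]
opening: 0.004
```

Run:
```python
from h import *
rows([((x,-.045,z),-22) for x,z in [(.5424,.104),(.5328,.1027),(.522,.099),(.55,-.0+.13),(.57,.18)]])
im=vision.snapshot('scene'); cv2.imwrite('pics/s7.png',cv2.resize(im[150:350,200:420,::-1],None,fx=3,fy=3))
```

```text
t 7.45 p [ 0.5519 -0.045   0.1047] F [ 0.5 -0.1  0.4]
[0.0, -0.029, 0.014] [-0.0, -0.0, 0.0] mm 10.0 deg 0.1
[0.0, -0.057, 0.03] [-0.0, -0.0, 0.0] mm 19.0 deg 0.1
[0.0, -0.085, 0.055] [-0.0, -0.0, 0.0] mm 30.0 deg 0.1
[0.0, -0.038, -0.076] [-0.0, -0.0, 0.0] mm 25.0 deg 0.1
[0.0, -0.039, -0.255] [-0.0, -0.0, 0.0] mm 77.0 deg 0.1
```

View pics/s7.png

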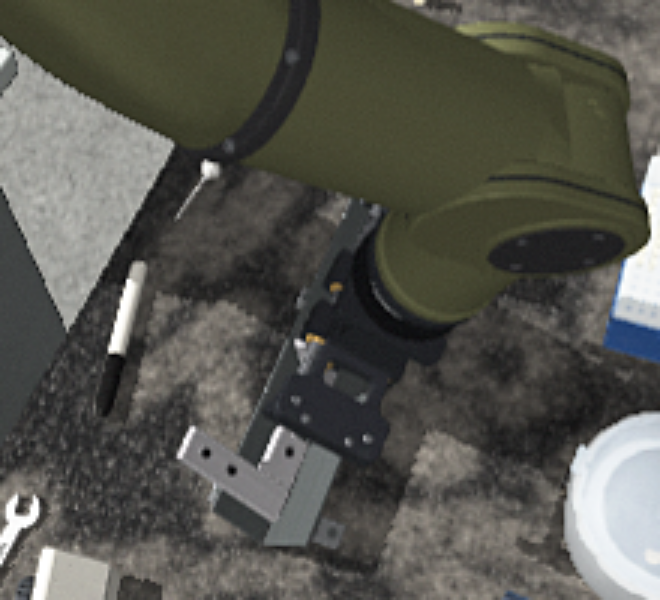

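>>> {"op": "play_rows", "data": {"deltas": [[[1,0,-0.029,0.014,0,0,0],[1,0,-0.057,0.03,0,0,0],[1,0,-0.08,0.045,0,0,0],[1,0,-0.04,-0.08,0,0,0],[1,0,-0.04,-0.25,0,0,0]]]}}

```text
clock: 8.12
tool_pos: [0.5674, -0.0454, 0.1784]
eef_rot: [0.693, 0.694, -0.137, -0.137]
contact_force: [0.2, -0.3, -0.0]
opening: 0.006
```

>>> {"op": "play_rows", "data": {"deltas": [[[1,0,0,-0.2,0,0,0],[1,0,0,-0.4,0,0,0],[1,0,0,-0.4,0,0,0]]]}}

```text
clock: 8.5
tool_pos: [0.616, -0.0442, 0.2933]
eef_rot: [0.694, 0.694, -0.133, -0.134]
contact_force: [0.1, 0.2, -1.0]
opening: 0.009
```

Run:
```python
from h import *
print(get_state()['tool_pos'],get_state()['contact_force'])
im=vision.snapshot('scene'); cv2.imwrite('pics/s8.png',cv2.resize(im[150:350,200:420,::-1],None,fx=3,fy=3))
im=vision.snapshot('top'); cv2.imwrite('pics/t8.png',cv2.resize(im[150:250,260:440,::-1],None,fx=4,fy=4))
```

```text
[ 0.61598131 -0.04418395  0.29327817] [ 0.10430844  0.2160045  -1.00441457]
```

View pics/s8.png

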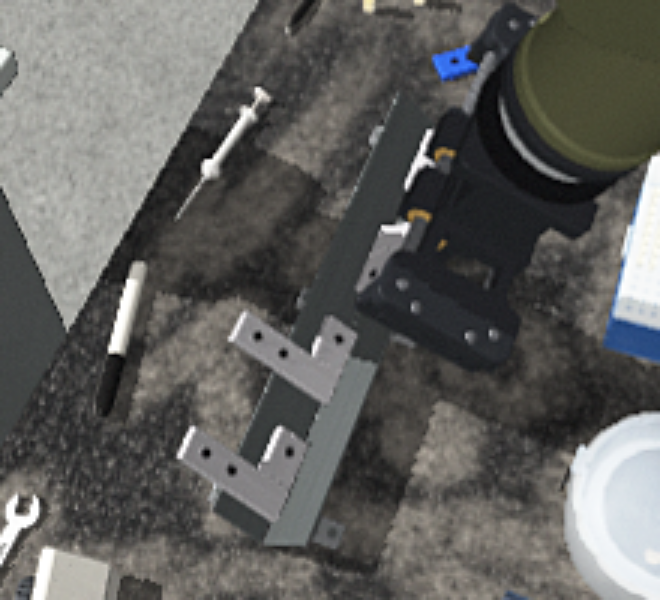

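View pics/t8.png

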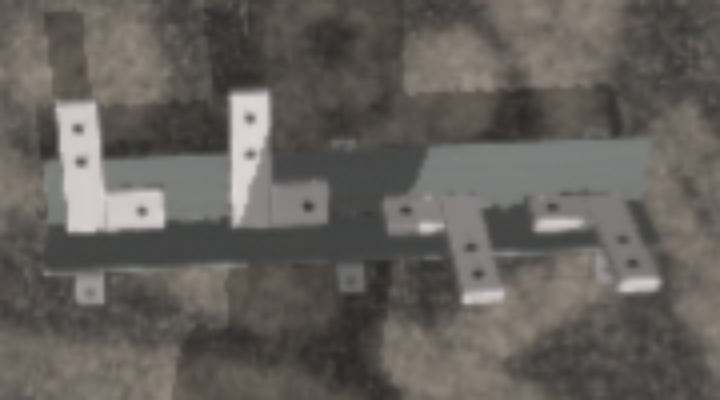

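Run:
```python
from h import *
f=lambda p:(p[0]/4+260-.4,p[1]/4+150-.4); g=lambda p:(p[0]/3+200-.4,p[1]/3+150-.4)
for a,b in [((471,247),(283,353)),((478,273),(257,336)),((405,211),(339,339)),((623,240),(231,470)),((632,264),(206,453))]: print(tri2(f(a),g(b)))
print(get_state()['contact_force'],get_state()['clock']); r.finish_job()
```

```text
(array([ 0.508 , -0.0451,  0.0541]), np.float64(0.0004))
(array([ 0.4896, -0.0457,  0.0696]), np.float64(0.0005))
(array([ 0.536 , -0.0095,  0.029 ]), np.float64(0.0013))
(array([ 0.51  , -0.1381,  0.0547]), np.float64(0.0005))
(array([ 0.493, -0.138,  0.07 ]), np.float64(0.0004))
[ 0.23908315  0.19558161 -0.7856932 ] 8.6
the job is handed in; nothing more can be done
```

I tipped the two mirrored brackets onto their opposite slopes, so all four now lean in the trough, on their feet, with a true L on top. I handed the job in at 8.6 s.

- **Tipped:** these were the two middle brackets, one at y ≈ +0.085 leaning toward the robot and one at y ≈ −0.045 leaning away. I pushed each under its leg with the closed fingers, along the arc and past upright, and each fell onto the other slope.
- **Left alone:** I did not touch the two end brackets, which were already right, or the blue look-alike.
- **Last checks:** The final top picture shows all four true Ls seated in the groove. The hole positions I measured on the second tipped bracket match a bracket leaning at 45° and seated in the groove. The first one I checked only by eye. The gripper was clear at z = 0.29 m, and the wrist force readings, taken at the end of each move, stayed at about 2 N or less.
- **Departure from plan:** The arm was too folded near its base for a 30° tool tilt, so I used about 20° for both pushes. No check failed or disagreed.

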